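Fill the dispenser crate

TASK

Take the red-capped and the black-capped bottle out of their leaning holders and stand each one upright in its own empty cell of the blue three-cell crate, right down on the cell's floor, so that every cell holds one item. Set them down rather than dropping them, leave the orange syringe standing in the middle cell, and do not disturb the marker pen and the teal caps lying about.

Things in the scene. Friction and masses are not known exactly. Their poses are not given: they have to be found in the camera images.
- red_bottle: loose white plastic bottle with a red pointed cap, 108 mm tall; round body 32 mm across up to 70 mm from the foot, then the narrower cap (20 mm across and tapering). Origin: centre of its foot; z along its axis towards the cap. Starts leaning 30 degrees from vertical in the wide holder. About 50 g.
- black_bottle: loose white plastic bottle with a black pointed cap, 133 mm tall; round body 27 mm across up to 95 mm from the foot, then the narrower cap (17 mm across and tapering). Origin: centre of its foot; z along its axis towards the cap. Starts leaning 30 degrees from vertical in the narrow holder. About 50 g.
- stand_wide: Red-capped bottle's holder: fixed steel base 90 x 60 x 6 mm with a grey pocket leaning 30 degrees towards its own -x. Origin: centre of the underside; z up. Bottle's foot rests at (15, 0, 21) mm. Measured along the bottle from its foot, the pocket's sides (outer width 44 mm along y) and back are 32 mm high, the tongue under the bottle's low side 52 mm. 
- stand_narrow: Black-capped bottle's holder: fixed steel base 90 x 60 x 6 mm with a grey pocket leaning 30 degrees towards its own -x. Origin: centre of the underside; z up. Bottle's foot rests at (15, 0, 21) mm. Measured along the bottle from its foot, the pocket's sides (outer width 39 mm along y) and back are 32 mm high, the tongue under the bottle's low side 64 mm. The holders may swap places.
- crate: fixed blue open crate on the brown board (5 mm thick, on the bench), 58 (x) x 166 (y) x 40 mm high, walls and floor 4 mm, two dividers as high as the walls: three cells in a row along its y, each 50 x 50 mm inside, 54 mm apart. Origin: centre of its underside; z up.
- left_cell (a point): centre of the inner floor of the empty end cell at the crate's +y end; axes as the crate's
- middle_cell (a point): centre of the inner floor of the middle cell, which holds the syringe; axes as the crate's
- right_cell (a point): centre of the inner floor of the empty end cell at the crate's -y end; axes as the crate's
- syringe: loose orange and white dispensing syringe standing upright in the middle cell, 28 mm across, 70 mm tall. Origin: centre of its foot; z up.
- marker: loose black-and-white marker pen lying between crate and holders, 125 mm long (its y), 19 mm wide, 16 mm high. Origin: centre of its underside. Bystander.
- teal_caps: loose pair of teal protective caps joined by a strap, 63 mm long (its y), 25 mm wide, 20 mm high, lying left of the holders. Origin: centre of its underside. Bystander.
There are look-alikes about, which are no part of the job. There is more than one size of the syringe; the job needs the larger.

How it is judged:
At the end, for the whole second after the job is handed in: One bottle stands in the crate's left cell and the other in its right cell (either way round), and the syringe stands in the middle cell: each within 20 mm of its cell's centre, foot within 6 mm of the cell's floor, within 0.10 rad of upright; the bottles are at rest (under 0.03 m/s) ((((horizontal distance between red_bottle and left_cell below 0.02 m and z of red_bottle in the frame of left_cell below 0.006 m and angle between red_bottle's own z axis and vertical below 0.1 rad) and (horizontal distance between black_bottle and right_cell below 0.02 m and z of black_bottle in the frame of right_cell below 0.006 m and angle between black_bottle's own z axis and vertical below 0.1 rad)) or ((horizontal distance between black_bottle and left_cell below 0.02 m and z of black_bottle in the frame of left_cell below 0.006 m and angle between black_bottle's own z axis and vertical below 0.1 rad) and (horizontal distance between red_bottle and right_cell below 0.02 m and z of red_bottle in the frame of right_cell below 0.006 m and angle between red_bottle's own z axis and vertical below 0.1 rad))) and horizontal distance between syringe and middle_cell below 0.02 m and z of syringe in the frame of middle_cell below 0.006 m and angle between syringe's own z axis and vertical below 0.1 rad and linear speed of each of red_bottle, black_bottle below 0.03 m/s); the robot touches nothing.
It fails at once if red bottle dropped or knocked: faster than 0.7 m/s while the fingers do not hold it (contact force between red_bottle and the fingers below 0.1 N and linear speed of red_bottle above 0.7 m/s).
It fails at once if black bottle dropped or knocked: faster than 0.7 m/s while the fingers do not hold it (contact force between black_bottle and the fingers below 0.1 N and linear speed of black_bottle above 0.7 m/s).
It fails at once if marker moved more than 40 mm (distance of marker from where it was at the start of the episode above 0.04 m).
It fails at once if teal caps moved more than 40 mm (distance of teal_caps from where it was at the start of the episode above 0.04 m).
It also fails if it takes over 56 s, if anything falls off the work surface, if the arm or the gripper's body presses on something with over 40 N, if the wrist force passes 120 N, or if a joint passes its speed limit or range.

ROBOT

A 6-joint arm with a two-finger parallel gripper is mounted at the origin on a cart in front of the work surface, level with it; the furniture and walls round the work are solid. World frame = base frame: x ahead of the robot, y to its left, z up, the work surface at z = 0. Lengths are in m, angles in rad, forces in N, time in s.
With the tool pointing down it reaches from about 0.375 to 0.975 m from the base axis. Payload 3.8 kg.
Tool frame: the origin (TCP) lies at the very end of the fingers, on their centre line; the grasp point (between the pads) lies 19 mm behind it (env.pinch_z is the distance from the TCP to the grasp point, in m); z points along the fingers, y is the line along which they close (so a half turn about z gives the same grasp; the last joint's range is limited). The gripper opens to 85 mm and grips with 20 to 120 N. Pads are 22 mm wide; open, the fingers measure 114 mm over their backs; the gripper's body (76 mm by 85 mm) begins 54 mm behind the grasp point. The pads swing forward as they close: fully open they stand 13 mm farther back than shut.
Start: joints at [-1.14, 0.264, 1.604, -0, 1.274, -0.037], TCP at [0.304, -0.602, 0.231] pointing down, gripper open.
Joint ranges: [-2.63, 2.63], [-0.94, 2.18], [0.31, 2.57], [-1.31, 4.45], [0, 2.66], [-2.55, 2.55]. Speed limits (rad/s): [2.57, 2.57, 3.14, 3.14, 3.14, 3.14].

INTERFACE

Orientations are given as a rotation vector (axis times angle).
In Python, from rig import read_state, optics, job, env gives the robot as it stands.
- The arm moves only by the shell command python3 -m jog 'ROWS' [FORCE]. ROWS is text: rows parted by semicolons, each of 7 numbers parted by spaces: the shift along the tool's x, y, z as a fraction of full scale, then the turn, a rotation vector about the tool's x, y, z as a fraction of full scale, then the opening, from 0 (shut) to 1 (fully open). In form: x y z wx wy wz fingers; .... A call has 1 to 5 rows; each row is the pose to reach, as a shift and turn from the pose commanded when the call began, along the tool's axes at that moment; what a row does not reach only later rows make up. Full scale, the value 1, is 400 mm for a shift and pi/2 rad for a turn. A row lasts 1/12 s, in which the tool goes at most 41.7 mm and 7.16 degrees, less where a joint would pass 70% of its speed; a pose out of reach is approached as far as the arm can. A call with a number of a shift or a turn outside -1 to 1 is refused whole. A call with a gripper value outside its range is refused whole. The fingers move at their own pace and stop on an object; FORCE is the grip in N (left out, the last holds). Time passes only in rows, so rows that repeat a pose let the fingers close. It gives the time, the measured TCP pose, the force, the opening and the grip force at its end, in the units of the state.
- read_state(): the state, without advancing time (a new reading comes with each control period).
- optics.get_image(name): name is "side" or "top" or "wrist"; returns a dict with "pixels" (480x640x3 uint8, red, green, blue), "fovy" (degrees; the focal length in pixels is half the picture's height over the tangent of half this angle, whatever the lens; pixels are square), "cx", "cy" (the principal point, pixels), "position" and "attitude" of the camera in the world. Camera axes: x right, y down, z forward; pixel columns grow to the right and rows downward; lengths in m; the calibration is good to about 2 mm. A picture is of the moment at which its call begins. There is no depth.
- job.sign_off(): hands the job in; it is judged then, once.
The state is a dict: "time": time; "joint_pos": joint angles; "joint_vel": joint speeds; "joint_torque": joint torques, N m; "ee_pos": TCP position; "ee_rot": TCP orientation; "force": force on the tool from outside, world axes, zero at the start; "moment": the same for the moment, N m; "grip_width": finger opening in m; "gripper_force": force on a finger pad.
Only numpy, scipy, OpenCV 4.12 (cv2) and the standard library are available. Lean on these libraries where they do the work, as an engineer would, in place of code of your own. Each camera call takes 0.05 s, during which the arm holds its last target. There are 200 camera calls.

## Working session

There is one attempt and no reset: what is moved stays moved. The work goes in short steps, Python scripts to look and compute and a shell command to move; the robot and the scene stay as the last step left them, time stands still between calls to the robot, and variables do not carry over. Pictures are saved under pics/ and viewed, at most 10 in all, crops included, and the job is handed in when it is done.

```bash
mkdir -p pics; ls
python3 - <<'E'
from rig import read_state, optics, job, env
import cv2,numpy as np
s=read_state(); print(s['time'],s['ee_pos'],s['ee_rot'],s['grip_width'],env.pinch_z)
for n in ("side","top"):
    im=optics.get_image(n); cv2.imwrite(f"pics/{n}0.png",im["pixels"][:,:,::-1]); np.save(f"pics/{n}0.npy",im,allow_pickle=True)
    print(n,im["fovy"],im["cx"],im["cy"],im["position"],im["attitude"])
E
```

```text
pics
0.0 [ 0.30404817 -0.60181083  0.22993797] [-3.05386425e+00 -7.27645495e-01  6.91423049e-04] 0.0849611327606806 0.0187
side 42.07793824497987 316.63595928485506 233.0239317088481 [ 0.57584657 -0.97321282  0.62053775] [-2.13490692 -0.04512726  0.01215827]
top 48.10999324896872 313.6682855250666 243.4303839729315 [ 0.39539155 -0.09253254  0.90489286] [-2.15248489  2.10884996 -0.14253936]
```

View pics/top0.png

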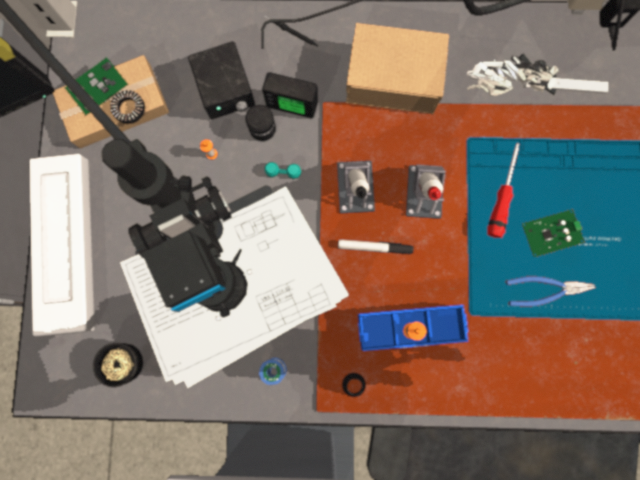

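View pics/side0.png

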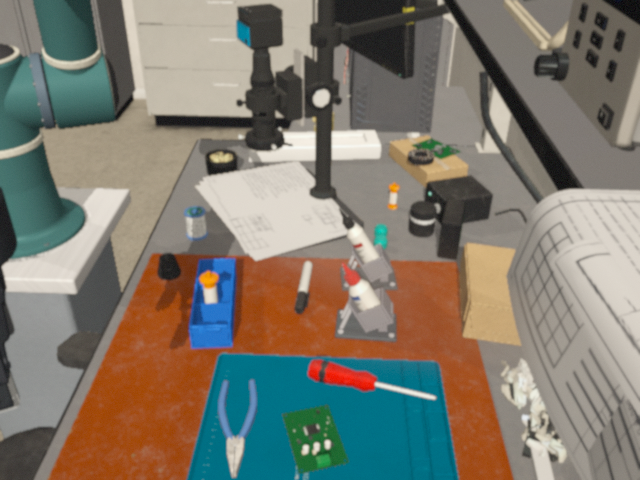

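Top view: the black-capped bottle is in the left holder (~(357,187)) and the red-capped one in the right holder (~(432,188)). The crate is at ~(413,328), the marker at (375,246) and the teal caps at (283,170). There are two orange syringes: the large one at (415,330) stands in the crate's middle cell, and the small one at (208,150) stands on the bench. The one in the crate fits the description. I'll confirm that in an enlarged crop.

```bash
cat > h.py <<'E'
import numpy as np,cv2
from scipy.spatial.transform import Rotation as R
def load(n): return np.load(f"pics/{n}.npy",allow_pickle=True).item()
def K(im):
    f=240/np.tan(np.radians(im["fovy"])/2); return f
def ray(im,uv):
    f=K(im); d=np.array([(uv[0]-im["cx"])/f,(uv[1]-im["cy"])/f,1.]); return R.from_rotvec(im["attitude"]).apply(d)
def onz(im,uv,z):
    d=ray(im,uv); p=np.array(im["position"]); return p+d*(z-p[2])/d[2]
def proj(im,P):
    q=R.from_rotvec(im["attitude"]).inv().apply(np.atleast_2d(P)-im["position"]); f=K(im)
    return np.c_[im["cx"]+f*q[:,0]/q[:,2],im["cy"]+f*q[:,1]/q[:,2]]
E
python3 - <<'E'
from h import *
im=load("top0"); print(im.keys())
px=im["pixels"]; c=px[130:360,310:480]
cv2.imwrite("pics/crop0.png",cv2.resize(c[:,:,::-1],None,fx=2.6,fy=2.6,interpolation=cv2.INTER_CUBIC))
hsv=cv2.cvtColor(px,cv2.COLOR_RGB2HSV)
m=cv2.inRange(hsv,(108,120,60),(125,255,255)); m[:295]=0;m[:,:340]=0;m[360:]=0;m[:,480:]=0
p=np.argwhere(m)[:,::-1].astype(np.float32); r=cv2.minAreaRect(p); print(r)
for q in cv2.boxPoints(r): print(q,onz(im,q,.045).round(4))
E
```

```text
dict_keys(['pixels', 'fovy', 'cx', 'cy', 'position', 'attitude'])
((412.6520690917969, 327.41259765625), (37.05752944946289, 107.86538696289062), 85.13549041748047)
[357.3424  313.52405] [ 0.4186 -0.1441  0.045 ]
[464.81927 304.37708] [ 0.4366 -0.3138  0.045 ]
[467.96173 341.30115] [ 0.3792 -0.3174  0.045 ]
[360.48486 350.44812] [ 0.3613 -0.1496  0.045 ]
```

View pics/crop0.png

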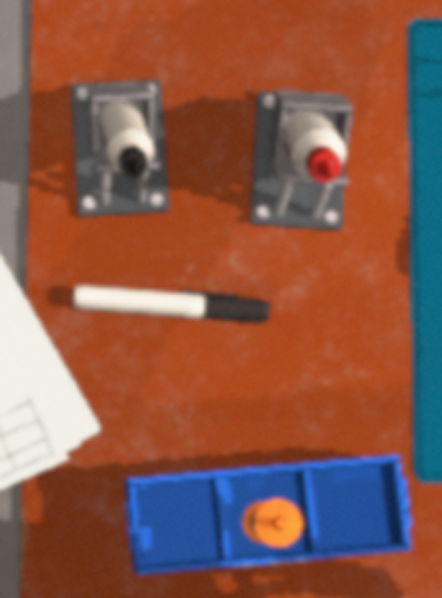

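Crop: the larger syringe stands in the middle cell at crop (275,523), as described. The black bottle is in the narrow left holder and the red bottle in the wide right holder, and both lean towards the bottom of the picture. Next I fit the poses.

```bash
cat > fit.py <<'E'
from h import *
from scipy.optimize import least_squares
T,S=load("top0"),load("side0")
def blob(im,lo,hi,box):
    m=cv2.inRange(cv2.cvtColor(im["pixels"],cv2.COLOR_RGB2HSV),lo,hi); x0,y0,x1,y1=box
    k=np.zeros_like(m);k[y0:y1,x0:x1]=m[y0:y1,x0:x1]; p=np.argwhere(k)[:,::-1]; return p.mean(0),len(p),p.min(0),p.max(0)
rt=blob(T,(0,150,90),(6,255,255),(420,175,448,205)) 
rt2=blob(T,(172,130,90),(180,255,255),(420,175,448,205))
rs=blob(S,(172,130,90),(180,255,255),(335,255,375,300)); 
bt=blob(T,(0,0,0),(180,255,60),(352,182,370,200)); bs=blob(S,(0,0,0),(180,255,60),(335,205,358,240))
for n,v in dict(rt=rt,rt2=rt2,rs=rs,bt=bt,bs=bs).items(): print(n,v)
E
python3 fit.py
python3 - <<'E'
from h import *
im=load("side0");px=im["pixels"][200:345,310:420]
cv2.imwrite("pics/crop1.png",cv2.resize(px[:,:,::-1],None,fx=4,fy=4,interpolation=cv2.INTER_CUBIC))
E
```

```text
fit.py:6: RuntimeWarning: Mean of empty slice.
  k=np.zeros_like(m);k[y0:y1,x0:x1]=m[y0:y1,x0:x1]; p=np.argwhere(k)[:,::-1]; return p.mean(0),len(p),p.min(0),p.max(0)
  ret = um.true_divide(
Traceback (most recent call last):
  File "fit.py", line 8, in <module>
    rt2=blob(T,(172,130,90),(180,255,255),(420,175,448,205))
  File "fit.py", line 6, in blob
    k=np.zeros_like(m);k[y0:y1,x0:x1]=m[y0:y1,x0:x1]; p=np.argwhere(k)[:,::-1]; return p.mean(0),len(p),p.min(0),p.max(0)
                                                                                                        ~~~~~^^^
ValueError: zero-size array to reduction operation minimum which has no identity
```

View pics/crop1.png

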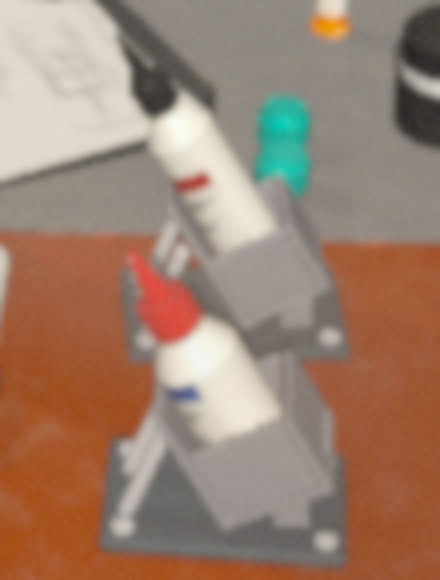

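Side crop: red tip at crop (130,255), which is (342.5,263.8) in the full image. The black tip is at crop (125,38), or (341.2,209.5). The two holder plates' near bottom corners are also clear.

```bash
cat > fit.py <<'E'
from h import *
from scipy.optimize import least_squares
T,S=load("top0"),load("side0")
tc=lambda u,v:(310+u/2.6-.3,130+v/2.6-.3); sc=lambda u,v:(310+u/4-.4,200+v/4-.4)
L=lambda s:(15-s*.5,0,21+s*.866)
red=[(T,(45,30,6),tc(256,92)),(T,(45,-30,6),tc(353,97)),(T,(-45,-30,6),tc(344,229)),(T,(-45,30,6),tc(249,223)),
 (S,(-45,-30,0),sc(103,551)),(S,(45,-30,0),sc(345,564)),(S,L(108),sc(130,255)),(S,L(72),sc(178,325))]
blk=[(T,(45,30,6),tc(72,84)),(T,(45,-30,6),tc(160,81)),(T,(-45,-30,6),tc(168,211)),(T,(-45,30,6),tc(78,216)),
 (S,(45,-30,0),sc(349,357)),(S,L(133),sc(125,38)),(S,L(97),sc(163,110))]
cr=[(T,(29,83,40),tc(128,478)),(T,(29,-83,40),tc(402,456)),(T,(-29,-83,40),tc(410,548)),(T,(-29,83,40),tc(138,574))]
def fit(obs):
    def res(p):
        Rz=R.from_euler('z',p[2]); o=[]
        for im,l,uv in obs: o.append(proj(im,Rz.apply(np.array(l)/1000)+[p[0],p[1],.005])[0]-uv)
        return np.ravel(o)
    r=least_squares(res,[.55,-.2,0],x_scale=[.01,.01,.1],loss='soft_l1'); print(r.x.round(4),res(r.x).reshape(-1,2).round(1).tolist()); return r.x
if __name__=="__main__":
    P={}
    for n,o in dict(red=red,black=blk,crate=cr).items(): P[n]=fit(o)
    for n,h in (("red",70),("black",95)):
        x,y,a=P[n]; g=lambda s:R.from_euler('z',a).apply(np.array(L(s))/1000)+[x,y,.005]
        print(n,"foot",g(0).round(4),"at60",g(60).round(4),"top",g(h).round(4),"axis",R.from_euler('z',a).apply([-.5,0,.866]).round(4))
    x,y,a=P["crate"]
    for k in (54,0,-54): print(k,(R.from_euler('z',a).apply([0,k/1000,.004])+[x,y,.005]).round(4))
    m=[onz(T,tc(*q),.013).round(4) for q in ((75,297),(268,311))]; print("marker",m)
    print("syr",onz(T,tc(274,522),.075).round(4))
E
python3 fit.py
```

```text
[ 0.6285 -0.2588 -0.0506] [[0.2, -0.5], [-2.0, -0.1], [-0.5, 0.5], [0.4, 0.4], [-0.8, 0.8], [0.8, 1.7], [0.1, -1.2], [0.1, 0.0]]
[ 0.6352 -0.1413  0.0711] [[-0.7, -0.2], [0.3, -0.9], [0.7, 0.2], [-0.1, 0.1], [0.8, 1.6], [-1.7, -0.5], [-0.2, -1.3]]
[ 0.3989 -0.2324  0.1065] [[0.1, -0.2], [-0.7, -0.7], [0.9, 1.0], [-0.2, 0.0]]
red foot [ 0.6434 -0.2596  0.026 ] at60 [ 0.6135 -0.2581  0.078 ] top [ 0.6085 -0.2578  0.0866] axis [-0.4994  0.0253  0.866 ]
black foot [ 0.6502 -0.1402  0.026 ] at60 [ 0.6203 -0.1423  0.078 ] top [ 0.6028 -0.1436  0.1083] axis [-0.4987 -0.0355  0.866 ]
54 [ 0.3932 -0.1787  0.009 ]
0 [ 0.3989 -0.2324  0.009 ]
-54 [ 0.4046 -0.2861  0.009 ]
marker [array([ 0.5346, -0.1135,  0.013 ]), array([ 0.5278, -0.2375,  0.013 ])]
syr [ 0.3941 -0.2301  0.075 ]
```

Fits are consistent to about 2 mm: marker 124 mm long, holder and crate residuals about 1 px. The plan is to grip along each bottle's axis with the fingers across y, pull out along the lean, then stand the bottle upright and turn the fingers along the crate's x so they keep clear of the syringe.

```bash
cat > plan.py <<'E'
from h import *
from rig import read_state
from scipy.spatial.transform import Slerp
def frame(z,y):
    z=np.array(z,float);z/=np.linalg.norm(z); y=np.array(y,float); y-=z*(y@z); y/=np.linalg.norm(y)
    return R.from_matrix(np.c_[np.cross(y,z),y,z])
FR=np.array([.6434,-.2596,.026]);AR=np.array([-.4994,.0253,.866]);QR=frame(-AR,(-.0506,-.9987,0))
FB=np.array([.6502,-.1402,.026]);AB=np.array([-.4987,-.0355,.866]);QB=frame(-AB,(.0711,-.9975,0))
QC=frame((0,0,-1),(.9943,.1063,0))
CL=np.array([.3932,-.1787,.009]);CR=np.array([.4046,-.2861,.009])
def plan(goals,start=None):
    s=read_state(); p,q=start or (np.array(s["ee_pos"]),R.from_rotvec(s["ee_rot"]))
    for P,Q in goals:
        a=np.degrees((q.inv()*Q).magnitude()); n=max(1,int(np.ceil(max(a/33,np.linalg.norm(P-p)/.19))))
        sl=Slerp([0,1],R.concatenate([q,Q])); p0=p
        for i in range(1,n+1):
            P1=p0+(P-p0)*i/n; Q1=sl(i/n)
            d=q.inv().apply(P1-p)/.4; w=(q.inv()*Q1).as_rotvec()/(np.pi/2)
            print(" ".join(f"{v:.3f}" for v in [*d,*w]),"  -> ",P1.round(3)); p,q=P1,Q1
        print("--")
E
python3 - <<'E'
from plan import *
plan([(FR+.150*AR,QR),(FR+.039*AR,QR)])
E
```

```text
0.327 -0.158 0.062 -0.029 0.109 0.107   ->  [ 0.392 -0.487  0.205]
0.281 -0.213 0.106 -0.029 0.109 0.107   ->  [ 0.48  -0.371  0.181]
0.220 -0.261 0.138 -0.029 0.109 0.107   ->  [ 0.568 -0.256  0.156]
--
0.000 -0.000 0.277 0.000 -0.000 -0.000   ->  [ 0.624 -0.259  0.06 ]
--
```

```bash
python3 -m jog '0.327 -0.158 0.062 -0.029 0.109 0.107 1;0.327 -0.158 0.062 -0.029 0.109 0.107 1;0.327 -0.158 0.062 -0.029 0.109 0.107 1;0.327 -0.158 0.062 -0.029 0.109 0.107 1;0.327 -0.158 0.062 -0.029 0.109 0.107 1' 40
python3 -m jog '0.281 -0.213 0.106 -0.029 0.109 0.107 1;0.281 -0.213 0.106 -0.029 0.109 0.107 1;0.281 -0.213 0.106 -0.029 0.109 0.107 1;0.281 -0.213 0.106 -0.029 0.109 0.107 1;0.281 -0.213 0.106 -0.029 0.109 0.107 1'
python3 -m jog '0.220 -0.261 0.138 -0.029 0.109 0.107 1;0.220 -0.261 0.138 -0.029 0.109 0.107 1;0.220 -0.261 0.138 -0.029 0.109 0.107 1;0.220 -0.261 0.138 -0.029 0.109 0.107 1;0.220 -0.261 0.138 -0.029 0.109 0.107 1;'
python3 - <<'E'
from plan import *
s=read_state(); print(np.round(s["joint_pos"],2),s["time"])
plan([(FR+.150*AR,QR),(FR+.039*AR,QR)])
E
```

```text
time: 0.52
ee_pos: [0.3937, -0.4822, 0.2044]
ee_rot: [-3.093, -0.47, -0.277]
force: [-1.1, 0.7, 0.3]
grip_width: 0.0852
gripper_force: 0.0
time: 0.93
ee_pos: [0.4812, -0.3677, 0.1797]
ee_rot: [3.082, 0.202, 0.547]
force: [-0.9, -0.2, -0.1]
grip_width: 0.0852
gripper_force: 0.0
time: 1.35
ee_pos: [0.5693, -0.2534, 0.1553]
ee_rot: [3.023, -0.068, 0.81]
force: [-0.0, 0.4, -0.3]
grip_width: 0.0855
gripper_force: 0.0
[-0.61 -0.02  2.16  0.49  0.6   0.65] 1.35
-0.001 0.006 -0.002 -0.002 0.000 0.003   ->  [ 0.568 -0.256  0.156]
--
0.000 -0.000 0.277 -0.000 0.000 0.000   ->  [ 0.624 -0.259  0.06 ]
--
```

```bash
python3 -m jog '-0.001 0.006 -0.002 -0.002 0 0.003 1;-0.001 0.006 -0.002 -0.002 0 0.003 1'
python3 - <<'E'
from plan import *
from rig import optics
im=optics.get_image("wrist"); np.save("pics/wrist0.npy",im,allow_pickle=True)
px=im["pixels"][:,:,::-1].copy()
for s in (0,39,70,108):
    u=proj(im,FR+AR*s/1000)[0]; print(s,u.round(0)); cv2.circle(px,tuple(int(v) for v in u),2,(0,255,0),-1)
cv2.imwrite("pics/wrist0.png",px)
plan([(FR+.150*AR,QR),(FR+.039*AR,QR)])
E
```

```text
time: 1.52
ee_pos: [0.5684, -0.2604, 0.158]
ee_rot: [3.016, -0.082, 0.813]
force: [0.3, -0.5, -0.8]
grip_width: 0.0859
gripper_force: 0.0
0 [312. 224.]
39 [311. 239.]
70 [311. 254.]
108 [309. 279.]
-0.003 -0.012 0.005 0.003 -0.002 -0.002   ->  [ 0.568 -0.256  0.156]
--
0.000 -0.000 0.277 -0.000 -0.000 0.000   ->  [ 0.624 -0.259  0.06 ]
--
```

View pics/wrist0.png

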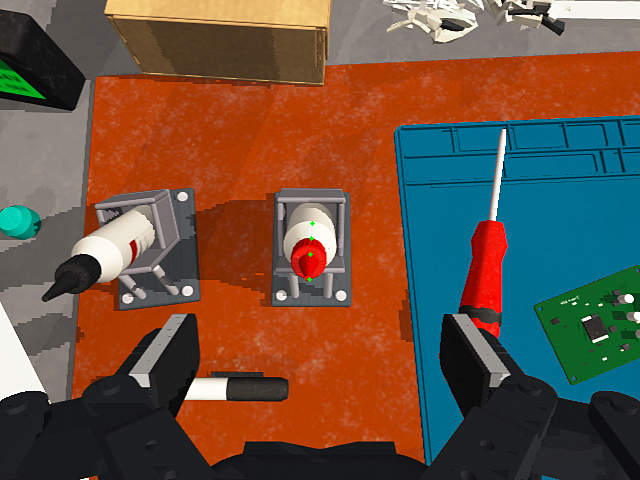

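Wrist view: the fingers straddle the red bottle symmetrically. The projected axis points (312,224)–(309,279) lie on the body and cap, so the fit holds. I'll advance in steps.

```bash
python3 -m jog '-0.001 -0.006 0.05 0.002 -0.001 -0.001 1;-0.001 -0.006 0.1 0.002 -0.001 -0.001 1;-0.001 -0.006 0.14 0.002 -0.001 -0.001 1;-0.001 -0.006 0.14 0.002 -0.001 -0.001 1;-0.001 -0.006 0.14 0.002 -0.001 -0.001 1'
python3 - <<'E'
from plan import *
plan([(FR+.039*AR,QR)])
E
```

```text
time: 1.98
ee_pos: [0.5953, -0.2592, 0.108]
ee_rot: [3.022, -0.081, 0.808]
force: [-0.4, -0.5, 0.4]
grip_width: 0.085
gripper_force: 0.0
0.002 -0.005 0.140 0.000 0.001 -0.002   ->  [ 0.624 -0.259  0.06 ]
--
```

```bash
python3 -m jog '0.002 -0.003 0.05 0 0 0 1;0.002 -0.003 0.1 0 0 0 1;0.002 -0.003 0.138 0 0 0 1;0.002 -0.003 0.138 0 0 0 1;0.002 -0.003 0.138 0 0 0 1'
python3 - <<'E'
from plan import *
plan([(FR+.039*AR,QR)])
E
```

```text
time: 2.4
ee_pos: [0.6241, -0.2589, 0.0618]
ee_rot: [3.021, -0.079, 0.81]
force: [0.5, -1.4, 0.2]
grip_width: 0.0856
gripper_force: 0.0
-0.003 -0.001 0.004 0.000 -0.000 -0.001   ->  [ 0.624 -0.259  0.06 ]
--
```

Now close on the bottle and take a short pull along the axis.

```bash
python3 -m jog '0 0 0 0 0 0 0.3;0 0 0 0 0 0 0.3;0 0 0 0 0 0 0.3;0 0 0 0 0 0 0.3;0 0 0 0 0 0 0.3' 40
python3 -m jog '0 0 0 0 0 0 0.1;0 0 0 0 0 0 0.1;0 0 0 0 0 0 0.1;0 0 0 0 0 0 0.1;0 0 0 0 0 0 0.1' 40
python3 - <<'E'
from plan import *
plan([])
E
```

```text
time: 2.82
ee_pos: [0.6246, -0.2585, 0.0625]
ee_rot: [3.02, -0.078, 0.812]
force: [-4.7, -0.6, 4.9]
grip_width: 0.031
gripper_force: 39.0
time: 3.23
ee_pos: [0.6246, -0.2585, 0.0624]
ee_rot: [3.02, -0.078, 0.812]
force: [-4.5, 0.1, 6.4]
grip_width: 0.0311
gripper_force: 39.1
```

```bash
python3 -m jog '0 0 -0.02 0 0 0 0.1;0 0 -0.05 0 0 0 0.1;0 0 -0.09 0 0 0 0.1;0 0 -0.13 0 0 0 0.1;0 0 -0.17 0 0 0 0.1'
python3 -m jog '0 0 -0.04 0 0 0 0.1;0 0 -0.07 0 0 0 0.1;0 0 -0.07 0 0 0 0.1;0 0 -0.07 0 0 0 0.1'
python3 - <<'E'
from plan import *
from rig import optics
# bottle foot expected at 39-ish mm beyond TCP; stand upright at carry then above right cell
d=.040
plan([(np.array([.52,-.265,.19]),frame((0,0,-1),(-.05,-1,0))),(CR+[0,0,d+.10],QC),(CR+[0,0,d+.045],QC),(CR+[0,0,d+.002],QC)])
E
```

```text
time: 3.65
ee_pos: [0.5897, -0.2562, 0.1208]
ee_rot: [3.021, -0.077, 0.81]
force: [-0.3, -0.4, -0.6]
grip_width: 0.031
gripper_force: 40.5
time: 3.98
ee_pos: [0.5764, -0.2561, 0.1453]
ee_rot: [3.02, -0.078, 0.812]
force: [0.4, -0.4, -1.4]
grip_width: 0.0309
gripper_force: 40.5
-0.065 0.029 -0.167 0.000 -0.335 -0.001   ->  [ 0.52  -0.265  0.19 ]
--
-0.095 0.022 0.034 0.000 -0.000 -0.367   ->  [ 0.482 -0.272  0.176]
-0.092 -0.033 0.034 0.000 -0.000 -0.367   ->  [ 0.443 -0.279  0.163]
-0.059 -0.078 0.034 0.000 -0.000 -0.367   ->  [ 0.405 -0.286  0.149]
--
-0.000 -0.000 0.138 0.000 -0.000 -0.000   ->  [ 0.405 -0.286  0.094]
--
-0.000 0.000 0.107 -0.000 -0.000 0.000   ->  [ 0.405 -0.286  0.051]
--
```

```bash
python3 -m jog '-0.065 0.029 -0.167 0 -0.335 0 0.1;-0.065 0.029 -0.167 0 -0.335 0 0.1;-0.065 0.029 -0.167 0 -0.335 0 0.1;-0.065 0.029 -0.167 0 -0.335 0 0.1;-0.065 0.029 -0.167 0 -0.335 0 0.1'
python3 -m jog '-0.095 0.022 0.034 0 0 -0.367 0.1;-0.095 0.022 0.034 0 0 -0.367 0.1;-0.095 0.022 0.034 0 0 -0.367 0.1;-0.095 0.022 0.034 0 0 -0.367 0.1;-0.095 0.022 0.034 0 0 -0.367 0.1'
python3 -m jog '-0.092 -0.033 0.034 0 0 -0.367 0.1;-0.092 -0.033 0.034 0 0 -0.367 0.1;-0.092 -0.033 0.034 0 0 -0.367 0.1;-0.092 -0.033 0.034 0 0 -0.367 0.1;-0.092 -0.033 0.034 0 0 -0.367 0.1'
python3 -m jog '-0.059 -0.078 0.034 0 0 -0.367 0.1;-0.059 -0.078 0.034 0 0 -0.367 0.1;-0.059 -0.078 0.034 0 0 -0.367 0.1;-0.059 -0.078 0.034 0 0 -0.367 0.1;-0.059 -0.078 0.034 0 0 -0.367 0.1'
python3 - <<'E'
from plan import *
from rig import optics
plan([(CR+[0,0,.04+.10],QC)])
s=read_state();print(np.round(s["joint_pos"],2))
f=[]
for n in("side","top"):
    im=optics.get_image(n); np.save(f"pics/{n}1.npy",im,allow_pickle=True); f.append(im)
px=f[0]["pixels"]
p=np.array(s["ee_pos"])
for k,z in (("foot",-.041),("tip",.067)): print(k,proj(f[0],p+[0,0,z]).round(0))
print("cell rim",proj(f[0],CR+np.array([[.025,.025,.036],[-.025,.025,.036],[.025,-.025,.036],[-.025,-.025,.036]])).round(0).tolist())
c=px[180:380,130:330]
cv2.imwrite("pics/side1.png",cv2.resize(c[:,:,::-1],None,fx=3,fy=3,interpolation=cv2.INTER_CUBIC))
E
```

```text
time: 4.4
ee_pos: [0.5227, -0.2653, 0.1899]
ee_rot: [3.14, -0.08, -0.007]
force: [1.2, -0.1, -0.5]
grip_width: 0.0311
gripper_force: 40.5
time: 4.82
ee_pos: [0.481, -0.2708, 0.1737]
ee_rot: [-3.028, -0.823, 0.005]
force: [-0.2, -0.8, -0.6]
grip_width: 0.0309
gripper_force: 40.5
time: 5.23
ee_pos: [0.4424, -0.2779, 0.1605]
ee_rot: [-2.669, -1.65, 0.003]
force: [0.3, 0.2, 0.1]
grip_width: 0.0308
gripper_force: 40.5
time: 5.65
ee_pos: [0.4039, -0.2848, 0.1471]
ee_rot: [-2.09, -2.34, 0.001]
force: [-1.2, 0.1, -0.5]
grip_width: 0.0307
gripper_force: 40.6
-0.003 0.001 -0.005 -0.002 -0.002 0.004   ->  [ 0.405 -0.286  0.149]
--
[-0.66 -0.01  2.07 -0.    1.08 -0.78]
foot [[207. 278.]]
tip [[200. 210.]]
cell rim [[231.0, 302.0], [197.0, 301.0], [226.0, 325.0], [190.0, 324.0]]
```

View pics/side1.png

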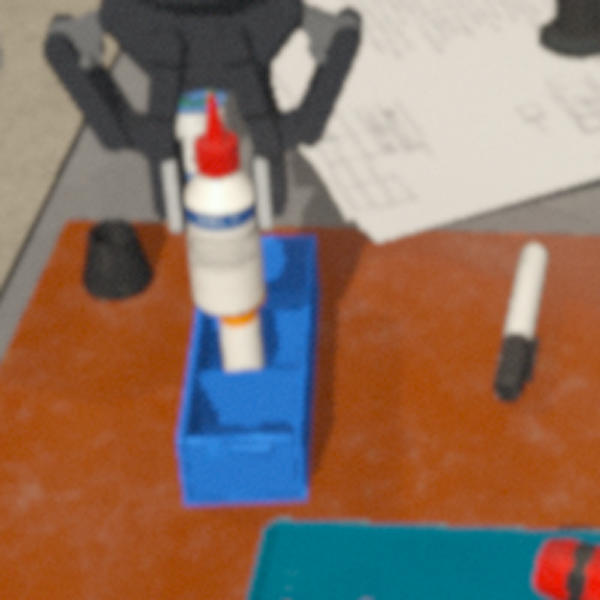

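Side crop: the red bottle hangs upright at crop (227,200–310), over the right cell (crop 195–298, 368–435). The syringe and marker are undisturbed. Lowering now.

```bash
python3 -m jog '-0.002 0.001 0.05 0 0 0.002 0.1;-0.002 0.001 0.1 0 0 0.002 0.1;-0.002 0.001 0.15 0 0 0.002 0.1;-0.002 0.001 0.18 0 0 0.002 0.1;-0.002 0.001 0.20 0 0 0.002 0.1'
python3 -m jog '0 0 0.01 0 0 0 0.1;0 0 0.02 0 0 0 0.1;0 0 0.027 0 0 0 0.1;0 0 0.031 0 0 0 0.1;0 0 0.031 0 0 0 0.1'
python3 - <<'E'
from plan import *
plan([(CR+[0,0,.041],QC)])
E
```

```text
time: 6.17
ee_pos: [0.4036, -0.2849, 0.0663]
ee_rot: [-2.101, -2.328, 0.001]
force: [0.1, -0.8, -1.6]
grip_width: 0.0314
gripper_force: 40.6
time: 6.58
ee_pos: [0.405, -0.2863, 0.0566]
ee_rot: [-2.102, -2.333, 0.001]
force: [0.4, 0.4, -0.5]
grip_width: 0.0309
gripper_force: 40.6
0.000 -0.001 0.016 -0.001 -0.000 -0.002   ->  [ 0.405 -0.286  0.05 ]
--
```

```bash
python3 -m jog '0 0 0.004 0 0 0 0.1;0 0 0.008 0 0 0 0.1;0 0 0.011 0 0 0 0.1;0 0 0.011 0 0 0 0.1'
python3 -m jog '0 0 0.003 0 0 0 0.1;0 0 0.003 0 0 0 0.1;0 0 0.003 0 0 0 0.1'
python3 -m jog '0 0 0.003 0 0 0 0.1;0 0 0.003 0 0 0 0.1;0 0 0.003 0 0 0 0.1'
```

```text
time: 6.92
ee_pos: [0.4046, -0.2859, 0.0517]
ee_rot: [-2.102, -2.332, 0.001]
force: [0.3, -0.4, -0.2]
grip_width: 0.0307
gripper_force: 40.6
time: 7.17
ee_pos: [0.4047, -0.286, 0.0506]
ee_rot: [-2.101, -2.332, 0.001]
force: [0.1, -0.1, -0.3]
grip_width: 0.0312
gripper_force: 40.6
time: 7.42
ee_pos: [0.4049, -0.2862, 0.05]
ee_rot: [-2.102, -2.333, 0.001]
force: [-1.4, 1.9, 5.6]
grip_width: 0.031
gripper_force: 41.1
```

The floor is felt at 5.6 N, at the predicted height. Release and rise straight up.

```bash
python3 -m jog '0 0 0 0 0 0 0.5;0 0 0 0 0 0 0.6;0 0 0 0 0 0 0.8;0 0 0 0 0 0 0.8;0 0 0 0 0 0 0.8'
python3 -m jog '0 0 -0.05 0 0 0 0.8;0 0 -0.12 0 0 0 0.8;0 0 -0.20 0 0 0 0.8;0 0 -0.28 0 0 0 1;0 0 -0.35 0 0 0 1'
python3 -m jog '0 0 -0.05 0 0 0 1;0 0 -0.05 0 0 0 1'
python3 - <<'E'
from plan import *
print(read_state()["joint_pos"].round(2) if hasattr(read_state()["joint_pos"],'round') else read_state()["joint_pos"])
plan([(FB+.185*AB,QB),(FB+.067*AB,QB)])
E
```

```text
time: 7.83
ee_pos: [0.4047, -0.2859, 0.0492]
ee_rot: [-2.101, -2.332, 0.001]
force: [0.5, -0.2, -0.1]
grip_width: 0.0681
gripper_force: 0.0
time: 8.25
ee_pos: [0.4051, -0.2862, 0.1913]
ee_rot: [-2.102, -2.333, 0.001]
force: [0.7, -0.2, -0.1]
grip_width: 0.0854
gripper_force: 0.0
time: 8.42
ee_pos: [0.4078, -0.2882, 0.2151]
ee_rot: [2.098, 2.328, -0.0]
force: [0.4, -0.5, 0.4]
grip_width: 0.0854
gripper_force: 0.0
[-0.66 -0.07  2.   -0.    1.2  -0.77]
0.104 0.137 0.024 -0.087 0.086 0.332   ->  [ 0.458 -0.241  0.205]
0.152 0.062 0.056 -0.087 0.086 0.332   ->  [ 0.508 -0.194  0.196]
0.152 -0.029 0.079 -0.087 0.086 0.332   ->  [ 0.558 -0.147  0.186]
--
0.000 0.000 0.295 0.000 -0.000 -0.000   ->  [ 0.617 -0.143  0.084]
--
```

```bash
python3 -m jog '0.104 0.137 0.024 -0.087 0.086 0.332 1;0.104 0.137 0.024 -0.087 0.086 0.332 1;0.104 0.137 0.024 -0.087 0.086 0.332 1;0.104 0.137 0.024 -0.087 0.086 0.332 1;0.104 0.137 0.024 -0.087 0.086 0.332 1'
python3 -m jog '0.152 0.062 0.056 -0.087 0.086 0.332 1;0.152 0.062 0.056 -0.087 0.086 0.332 1;0.152 0.062 0.056 -0.087 0.086 0.332 1;0.152 0.062 0.056 -0.087 0.086 0.332 1;0.152 0.062 0.056 -0.087 0.086 0.332 1'
python3 -m jog '0.152 -0.029 0.079 -0.087 0.086 0.332 1;0.152 -0.029 0.079 -0.087 0.086 0.332 1;0.152 -0.029 0.079 -0.087 0.086 0.332 1;0.152 -0.029 0.079 -0.087 0.086 0.332 1;0.152 -0.029 0.079 -0.087 0.086 0.332 1'
python3 - <<'E'
from plan import *
from rig import optics
im=optics.get_image("wrist")
px=im["pixels"][:,:,::-1].copy()
for s in (0,39,95,133):
    u=proj(im,FB+AB*s/1000)[0]; print(s,u.round(0)); cv2.circle(px,tuple(int(v) for v in u),2,(0,255,0),-1)
cv2.imwrite("pics/wrist1.png",px)
plan([(FB+.185*AB,QB),(FB+.067*AB,QB)])
E
```

```text
time: 8.83
ee_pos: [0.4545, -0.2383, 0.1981]
ee_rot: [-2.617, -1.689, -0.295]
force: [-0.5, -0.4, -0.8]
grip_width: 0.0853
gripper_force: 0.0
time: 9.25
ee_pos: [0.5039, -0.1907, 0.1878]
ee_rot: [-2.926, -0.927, -0.565]
force: [-0.0, 0.2, -0.1]
grip_width: 0.0857
gripper_force: 0.0
time: 9.67
ee_pos: [0.5534, -0.143, 0.1778]
ee_rot: [-3.011, -0.099, -0.791]
force: [-0.4, 0.4, -0.4]
grip_width: 0.0857
gripper_force: 0.0
0 [326. 201.]
39 [326. 213.]
95 [327. 236.]
133 [328. 259.]
0.021 0.010 -0.013 -0.004 0.007 -0.005   ->  [ 0.558 -0.147  0.186]
--
0.000 0.000 0.295 0.000 -0.000 -0.000   ->  [ 0.617 -0.143  0.084]
--
```

View pics/wrist1.png

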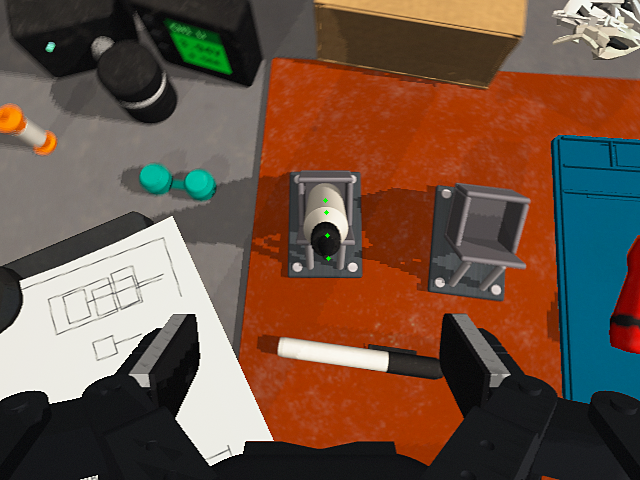

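Wrist view: the black bottle is centred. The projected axis (326,201)–(328,259) lies on the bottle, and the holder on the right is now empty. Correct the small offset and advance.

```bash
python3 -m jog '0.015 0.006 -0.01 -0.004 0.007 -0.005 1;0.019 0.008 0.03 -0.004 0.007 -0.005 1;0.019 0.008 0.07 -0.004 0.007 -0.005 1;0.019 0.008 0.10 -0.004 0.007 -0.005 1;0.019 0.008 0.10 -0.004 0.007 -0.005 1'
python3 -m jog '0 0 0 0 0 0 1;0 0 0 0 0 0 1'
python3 - <<'E'
from plan import *
plan([(FB+.067*AB,QB)])
E
```

```text
time: 10.13
ee_pos: [0.5809, -0.1451, 0.1466]
ee_rot: [-3.015, -0.117, -0.807]
force: [-1.0, 0.2, 0.5]
grip_width: 0.0856
gripper_force: 0.0
time: 10.3
ee_pos: [0.5816, -0.1457, 0.1495]
ee_rot: [-3.015, -0.117, -0.813]
force: [-0.8, 0.1, 0.9]
grip_width: 0.0855
gripper_force: 0.0
-0.006 -0.002 0.186 0.000 -0.002 0.004   ->  [ 0.617 -0.143  0.084]
--
```

```bash
python3 -m jog '-0.004 -0.002 0.04 0 -0.001 0.002 1;-0.004 -0.002 0.08 0 -0.001 0.002 1;-0.004 -0.002 0.12 0 -0.001 0.002 1;-0.004 -0.002 0.16 0 -0.001 0.002 1;-0.004 -0.002 0.16 0 -0.001 0.002 1'
python3 -m jog '0 0 0.015 0 0 0 1;0 0 0.022 0 0 0 1;0 0 0.022 0 0 0 1'
python3 - <<'E'
from plan import *
plan([(FB+.067*AB,QB)])
E
```

```text
time: 10.72
ee_pos: [0.6116, -0.1421, 0.0913]
ee_rot: [-3.015, -0.112, -0.806]
force: [-1.1, 0.1, -0.4]
grip_width: 0.0853
gripper_force: 0.0
time: 10.97
ee_pos: [0.6168, -0.1424, 0.0861]
ee_rot: [-3.015, -0.111, -0.812]
force: [-0.6, 0.4, 0.4]
grip_width: 0.0856
gripper_force: 0.0
-0.003 0.000 0.005 0.000 -0.001 0.002   ->  [ 0.617 -0.143  0.084]
--
```

```bash
python3 -m jog '0 0 0 0 0 0 0.3;0 0 0 0 0 0 0.2;0 0 0 0 0 0 0.1;0 0 0 0 0 0 0.1;0 0 0 0 0 0 0.1' 40
python3 -m jog '0 0 0 0 0 0 0.1;0 0 0 0 0 0 0.1;0 0 0 0 0 0 0.1'
python3 -m jog '0 0 -0.02 0 0 0 0.1;0 0 -0.05 0 0 0 0.1;0 0 -0.09 0 0 0 0.1;0 0 -0.13 0 0 0 0.1;0 0 -0.17 0 0 0 0.1'
python3 -m jog '0 0 -0.04 0 0 0 0.1;0 0 -0.08 0 0 0 0.1;0 0 -0.08 0 0 0 0.1;0 0 -0.08 0 0 0 0.1'
python3 - <<'E'
from plan import *
d=.069
plan([(np.array([.52,-.15,.225]),frame((0,0,-1),(.07,-1,0))),(CL+[0,0,d+.10],QC),(CL+[0,0,d+.012],QC)])
E
```

```text
time: 11.38
ee_pos: [0.6166, -0.1422, 0.086]
ee_rot: [-3.015, -0.111, -0.811]
force: [-10.4, 2.3, 15.1]
grip_width: 0.0258
gripper_force: 40.8
time: 11.63
ee_pos: [0.6167, -0.1422, 0.0861]
ee_rot: [-3.015, -0.112, -0.811]
force: [-3.3, 0.9, 5.8]
grip_width: 0.0256
gripper_force: 39.0
time: 12.05
ee_pos: [0.5819, -0.1446, 0.1449]
ee_rot: [-3.015, -0.111, -0.81]
force: [-0.2, -0.3, -0.0]
grip_width: 0.0258
gripper_force: 39.5
time: 12.38
ee_pos: [0.5667, -0.1461, 0.173]
ee_rot: [-3.016, -0.111, -0.813]
force: [0.5, 0.6, -2.1]
grip_width: 0.0257
gripper_force: 39.5
-0.036 0.001 -0.171 0.001 -0.335 0.002   ->  [ 0.52  -0.15   0.225]
--
-0.107 0.016 0.039 -0.000 -0.000 -0.341   ->  [ 0.478 -0.16   0.209]
-0.100 -0.040 0.039 -0.000 -0.000 -0.341   ->  [ 0.435 -0.169  0.194]
-0.066 -0.086 0.039 -0.000 -0.000 -0.341   ->  [ 0.393 -0.179  0.178]
--
0.000 -0.000 0.220 0.000 0.000 0.000   ->  [ 0.393 -0.179  0.09 ]
--
```

```bash
python3 -m jog '-0.036 0.001 -0.171 0 -0.335 0.002 0.1;-0.036 0.001 -0.171 0 -0.335 0.002 0.1;-0.036 0.001 -0.171 0 -0.335 0.002 0.1;-0.036 0.001 -0.171 0 -0.335 0.002 0.1;-0.036 0.001 -0.171 0 -0.335 0.002 0.1'
python3 -m jog '-0.107 0.016 0.039 0 0 -0.341 0.1;-0.107 0.016 0.039 0 0 -0.341 0.1;-0.107 0.016 0.039 0 0 -0.341 0.1;-0.107 0.016 0.039 0 0 -0.341 0.1;-0.107 0.016 0.039 0 0 -0.341 0.1'
python3 -m jog '-0.1 -0.04 0.039 0 0 -0.341 0.1;-0.1 -0.04 0.039 0 0 -0.341 0.1;-0.1 -0.04 0.039 0 0 -0.341 0.1;-0.1 -0.04 0.039 0 0 -0.341 0.1;-0.1 -0.04 0.039 0 0 -0.341 0.1'
python3 -m jog '-0.066 -0.086 0.039 0 0 -0.341 0.1;-0.066 -0.086 0.039 0 0 -0.341 0.1;-0.066 -0.086 0.039 0 0 -0.341 0.1;-0.066 -0.086 0.039 0 0 -0.341 0.1;-0.066 -0.086 0.039 0 0 -0.341 0.1'
python3 - <<'E'
from plan import *
from rig import optics
d=.069
im=optics.get_image("side")
s=read_state();p=np.array(s["ee_pos"])
for k,z in (("foot",-d),("tip",.064)): print(k,(proj(im,p+[0,0,z])[0]-[130,160]).round(0)*3)
cv2.imwrite("pics/side2.png",cv2.resize(im["pixels"][160:360,130:330,::-1],None,fx=3,fy=3,interpolation=cv2.INTER_CUBIC))
plan([(CL+[0,0,d+.10],QC),(CL+[0,0,d+.012],QC)])
E
```

```text
time: 12.8
ee_pos: [0.5228, -0.1496, 0.2241]
ee_rot: [3.138, 0.112, -0.006]
force: [0.5, 0.7, -0.9]
grip_width: 0.0258
gripper_force: 39.6
time: 13.22
ee_pos: [0.477, -0.1585, 0.2063]
ee_rot: [-2.994, -0.946, 0.005]
force: [-0.6, 0.1, -1.0]
grip_width: 0.0255
gripper_force: 39.6
time: 13.63
ee_pos: [0.435, -0.1682, 0.1911]
ee_rot: [-2.637, -1.704, 0.004]
force: [-0.1, -0.5, -0.3]
grip_width: 0.0261
gripper_force: 39.7
time: 14.05
ee_pos: [0.3927, -0.1778, 0.1756]
ee_rot: [-2.092, -2.34, 0.003]
force: [-0.7, -0.8, -0.1]
grip_width: 0.0261
gripper_force: 39.8
foot [249. 228.]
tip [228. -12.]
-0.002 0.001 -0.005 -0.002 -0.000 0.003   ->  [ 0.393 -0.179  0.178]
--
0.000 0.000 0.220 -0.000 0.000 0.000   ->  [ 0.393 -0.179  0.09 ]
--
```

View pics/side2.png

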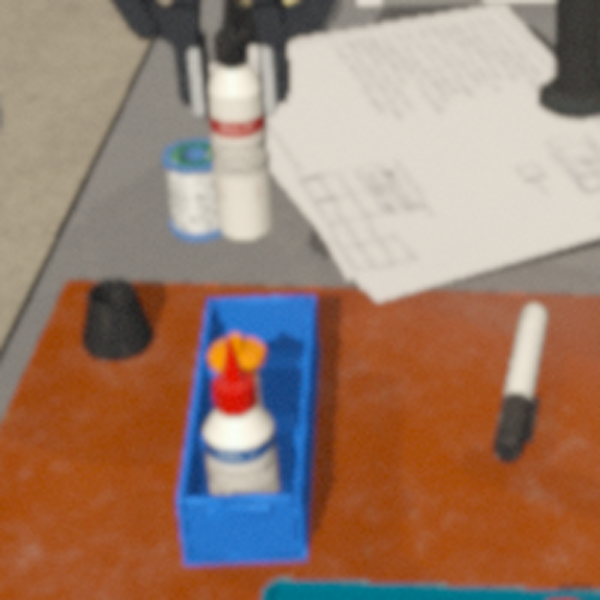

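Side crop: red stands in the right cell at crop (240,430). Black hangs upright with its foot at crop (245,232), as predicted. Lowering it into the left cell.

```bash
python3 -m jog '-0.001 0.001 0.05 0 0 0.002 0.1;-0.001 0.001 0.1 0 0 0.002 0.1;-0.001 0.001 0.15 0 0 0.002 0.1;-0.001 0.001 0.19 0 0 0.002 0.1;-0.001 0.001 0.22 0 0 0.002 0.1'
python3 -m jog '0 0 0.007 0 0 0 0.1;0 0 0.014 0 0 0 0.1;0 0 0.019 0 0 0 0.1;0 0 0.019 0 0 0 0.1;0 0 0.019 0 0 0 0.1'
python3 -m jog '0 0 0.003 0 0 0 0.1;0 0 0.005 0 0 0 0.1;0 0 0.005 0 0 0 0.1;0 0 0.005 0 0 0 0.1'
```

```text
time: 14.52
ee_pos: [0.3924, -0.1778, 0.0866]
ee_rot: [-2.102, -2.329, 0.003]
force: [0.3, 0.2, -0.7]
grip_width: 0.0256
gripper_force: 39.8
time: 14.93
ee_pos: [0.3943, -0.179, 0.0824]
ee_rot: [2.103, 2.332, -0.001]
force: [0.1, 0.7, -0.6]
grip_width: 0.0258
gripper_force: 39.8
time: 15.27
ee_pos: [0.3938, -0.1787, 0.08]
ee_rot: [2.104, 2.333, -0.002]
force: [-0.6, -0.1, -1.2]
grip_width: 0.0254
gripper_force: 39.8
```

```bash
python3 -m jog '0 0 0.003 0 0 0 0.1;0 0 0.003 0 0 0 0.1;0 0 0.003 0 0 0 0.1'
python3 -m jog '0 0 0.002 0 0 0 0.1;0 0 0.002 0 0 0 0.1;0 0 0.002 0 0 0 0.1'
```

```text
time: 15.52
ee_pos: [0.3936, -0.1786, 0.0785]
ee_rot: [-2.104, -2.333, 0.002]
force: [0.6, 0.0, -1.3]
grip_width: 0.0258
gripper_force: 39.8
time: 15.77
ee_pos: [0.3938, -0.1788, 0.078]
ee_rot: [2.104, 2.333, -0.002]
force: [-0.1, -0.5, 1.2]
grip_width: 0.0254
gripper_force: 40.1
```

```bash
python3 -m jog '0 0 0.002 0 0 0 0.1;0 0 0.002 0 0 0 0.1;0 0 0.002 0 0 0 0.1'
```

```text
time: 16.02
ee_pos: [0.394, -0.179, 0.0779]
ee_rot: [2.103, 2.333, -0.002]
force: [-2.2, 1.1, 8.1]
grip_width: 0.0259
gripper_force: 40.8
```

Floor contact at 8 N. Release, rise and check.

```bash
python3 -m jog '0 0 0 0 0 0 0.5;0 0 0 0 0 0 0.6;0 0 0 0 0 0 0.8;0 0 0 0 0 0 0.8;0 0 0 0 0 0 0.8'
python3 -m jog '0 0 -0.05 0 0 0 0.8;0 0 -0.12 0 0 0 0.8;0 0 -0.20 0 0 0 0.8;0 0 -0.28 0 0 0 1;0 0 -0.35 0 0 0 1'
python3 -m jog '0 0 -0.05 0 0 0 1;-0.02 0.05 -0.05 0 0 0 1;0.1 0.1 -0.05 0 0 0 1;0.2 0.1 -0.05 0 0 0 1;0.3 0.1 -0.05 0 0 0 1'
python3 - <<'E'
from h import *
from rig import optics
a=[]
for n,(u,v) in (("side",(150,200)),("top",(340,230))):
    im=optics.get_image(n); px=im["pixels"].copy()
    for P in ([.4046,-.2861,.117],[.3932,-.1787,.142],[.4046,-.2861,.009],[.3932,-.1787,.009]):
        print(n,((proj(im,P)[0]-[u,v])*3).round(0))
    a.append(cv2.resize(px[v:v+150,u:u+133,::-1],None,fx=3,fy=3,interpolation=cv2.INTER_CUBIC))
cv2.imwrite("pics/end.png",np.hstack(a))
E
```

```text
time: 16.43
ee_pos: [0.3935, -0.1786, 0.0768]
ee_rot: [-2.103, -2.333, 0.002]
force: [0.1, 0.2, -0.3]
grip_width: 0.0684
gripper_force: 0.0
time: 16.85
ee_pos: [0.3939, -0.1786, 0.2188]
ee_rot: [2.103, 2.333, -0.002]
force: [1.6, -0.6, -0.2]
grip_width: 0.0855
gripper_force: 0.0
time: 17.27
ee_pos: [0.4225, -0.0606, 0.237]
ee_rot: [2.107, 2.33, -0.001]
force: [1.0, 0.2, 0.2]
grip_width: 0.0855
gripper_force: 0.0
side [171. 216.]
side [184.  48.]
side [190. 396.]
side [204. 261.]
top [357. 282.]
top [138. 302.]
top [308. 284.]
top [111. 300.]
```

View pics/end.png

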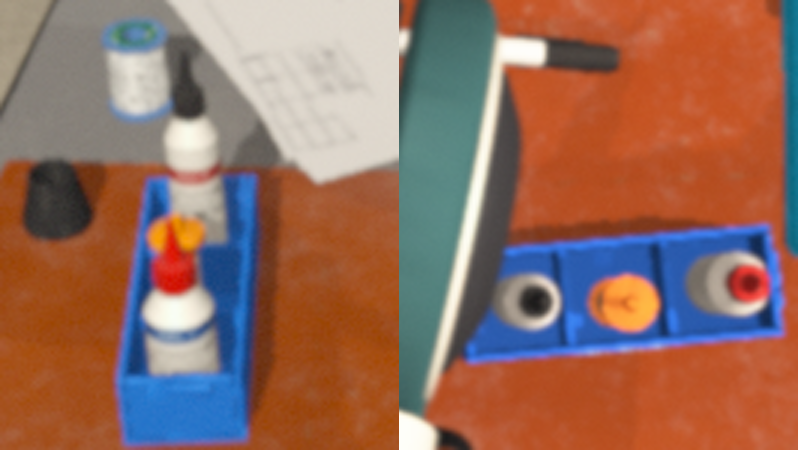

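Final view: the tips are at side (172,216) and (185,50), against (171,216) and (184,48) predicted for upright bottles on the cell floors. The syringe stands in the middle cell, and the robot is clear. Settle the arm and hand in.

```bash
python3 -m jog '0 0 0 0 0 0 1;0 0 0 0 0 0 1;0 0 0 0 0 0 1;0 0 0 0 0 0 1' && python3 -c "
from rig import job
print(job.sign_off())"
```

```text
time: 17.7
ee_pos: [0.4219, -0.0626, 0.2368]
ee_rot: [2.106, 2.331, -0.002]
force: [-0.3, -1.9, 0.2]
grip_width: 0.0851
gripper_force: 0.0
the job is handed in; nothing more can be done
None
```

The job is handed in at 17.7 s with no verdict returned; the last pictures show the red bottle upright in the right cell, the black one upright in the left and the syringe still standing in the middle, and I saw no sign that the marker or teal caps had moved, though the caps were out of view at the end.

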